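Unload cured power modules from the pinned clamp fixture

TASK

The heat sinks on the three power modules have cured. Pull up the fixture's sprung index plunger and twist it so that it stays latched open, then swing the clamp arm right out to the side, clear of the nests, and leave it there, still latched open. Then put each of the three finned modules flat in the tray whose pocket has its outline, and leave the plain dummy block in its nest.

Things in the scene. Friction and masses are not known exactly. Their poses are not given: they have to be found in the camera images.
- fixture: Curing fixture, fixed to the bench: aluminium plate 245 x 86 x 12 mm. Origin at its underside; x along the row of four nests from plunger end to pivot end, z up. Nest centres x = -51, -13, 25, 63 mm, y = 0; parts there stand on z = 12 and reach z = 42. Pivot post (radius 12) at x = 105 mm; locking block 26 x 26, 40 mm high, at x = -90. 
- clamp_arm (a joint): Dark steel clamp arm over the nests, 16 mm wide (26 at its round ends), underside 43 and top 53 mm above the bench, reaching 208 mm from the pivot. Angle in rad: 0 = over the nests, where the plunger locks it; grows anticlockwise seen from above, free end going to the fixture's -y side; stop at 1.6; from 1.2 the nests are clear. Light friction (1 N at the knob); stays where left.
- plunger_knob: Black knob, 23 mm diameter, 24 high, of the plunger in the arm, 195 mm from the pivot; nothing beside it down to the arm. Origin: its middle, 82 mm above the bench; x along the arm. Pull straight up 12 mm (4 to 8 N, stop at 16), twist 0.7 to 1.4 rad either way relative to the arm (stop 1.5): latched 9 mm up. Turned back into line with the arm it snaps down, so a hand holding it must turn with the swinging arm.
- module_wide: Power module with a bonded heat sink: black body, bare aluminium fins on top, one solid block 30 mm high, 34 mm in x by 58 mm in y, the largest; its y ends are flat faces to grip. Origin: centre of its underside; z up. Loose, about 120 g. At the start it lies in one of the fixture's nests under the clamp arm, its y axis across the row.
- module_slim: Power module with a bonded heat sink: black body, bare aluminium fins on top, one solid block 30 mm high, 20 mm in x by 58 mm in y, long and narrow; its y ends are flat faces to grip. Origin: centre of its underside; z up. Loose, about 80 g. At the start it lies in one of the fixture's nests under the clamp arm, its y axis across the row.
- module_square: Power module with a bonded heat sink: black body, bare aluminium fins on top, one solid block 30 mm high, 32 mm in x by 32 mm in y; its y ends are flat faces to grip. Origin: centre of its underside; z up. Loose, about 70 g. At the start it lies in one of the fixture's nests under the clamp arm, its y axis across the row.
- dummy_block: Plain smooth steel dummy block without fins, 34 mm in x by 50 mm in y by 30 mm high, two dark holes on top, filling the fourth nest. Origin: centre of its underside. Loose; it stays in its nest.
- tray_wide: Large black open tray, fixed to the bench, with a grey dimpled floor: pocket 50 x 74 mm (x by y) with its floor 2 mm above the bench, outside 58 x 82 mm; the x side walls are 10 mm high, the walls at the two y ends only 6 mm high, to leave room for fingers. Origin: centre of its underside, on the bench; z up.
- tray_slim: Long narrow black open tray, fixed to the bench, with a grey dimpled floor: pocket 36 x 74 mm (x by y) with its floor 2 mm above the bench, outside 44 x 82 mm; the x side walls are 10 mm high, the walls at the two y ends only 6 mm high, to leave room for fingers. Origin: centre of its underside, on the bench; z up.
- tray_square: Square black open tray, fixed to the bench, with a grey dimpled floor: pocket 48 x 48 mm (x by y) with its floor 2 mm above the bench, outside 56 x 56 mm; the x side walls are 10 mm high, the walls at the two y ends only 6 mm high, to leave room for fingers. Origin: centre of its underside, on the bench; z up.
Things that resemble listed ones, but are neither listed nor needed, are in the scene too. Leave any blue or turquoise look-alike of the tray_slim alone. What is shaped like the module_wide but green is not meant.

How it is judged:
By the outcome, as a careful person would: the job done as asked, in the order asked, and still so for the second after the job is handed in, with the robot touching nothing.
It also fails if it takes over 106 s, if anything falls off the work surface, if the arm or the gripper's body presses on something with over 40 N, if the wrist force passes 120 N, or if a joint passes its speed limit or range.

ROBOT

A 6-joint arm with a two-finger parallel gripper is mounted at the origin on a cart in front of the work surface, level with it; the furniture and walls round the work are solid. World frame = base frame: x ahead of the robot, y to its left, z up, the work surface at z = 0. Lengths are in mm, angles in rad, forces in N, time in s.
With the tool pointing down it reaches from about 275 to 750 mm from the base axis. Payload 10.2 kg.
Tool frame: the origin (TCP) lies on the front face of the gripper's body, between the roots of the fingers; the fingertips stand 73 mm ahead of it and the grasp point (between the pads) lies 54 mm ahead of it; z points along the fingers, y is the line along which they close (so a half turn about z gives the same grasp; the last joint's range is limited). The gripper opens to 85 mm and grips with 20 to 120 N. Pads are 22 mm wide; open, the fingers measure 114 mm over their backs; the gripper's body (76 mm by 85 mm) begins 54 mm behind the grasp point. The pads swing forward as they close: fully open they stand 13 mm farther back than shut.
Start: joints at [-1.402, 0.313, 1.498, -0, 1.331, -0.223], TCP at [200.461, -485.229, 303.894] pointing down, gripper open.
Joint ranges: [-2.94, 2.94], [-0.97, 2.17], [0.19, 2.56], [-1.23, 4.37], [0.02, 3.11], [-2.88, 2.88]. Speed limits (rad/s): [2.39, 2.39, 3.01, 3.14, 3.14, 3.14].

INTERFACE

Orientations are given as a unit quaternion [w, x, y, z].
In Python, from rig import * gives the robot as it stands.
- The arm moves only by the tool step_arm, never from a script. Its argument "plan" is a list of rows, each an object with "offset": the shift along the tool's x, y, z in cm, a list of three; "rot": the turn, a rotation vector about the tool's x, y, z in degrees, a list of three; "gripper": the finger opening in cm, from 0 to 8.54. In form: [{"offset": [x, y, z], "rot": [wx, wy, wz], "gripper": gripper}, ...]. A call has 1 to 12 rows; each row is the pose to reach, as a shift and turn from the pose commanded when the call began, along the tool's axes at that moment; what a row does not reach only later rows make up. A row lasts 1/10 s, in which the tool goes at most 50 mm and 8.59 degrees, less where a joint would pass 70% of its speed; a pose out of reach is approached as far as the arm can. A call with a gripper value outside its range is refused whole. The fingers move at their own pace and stop on an object; "squeeze" is the grip in N (left out, the last holds). Time passes only in rows, so rows that repeat a pose let the fingers close. It gives the time, the measured TCP pose, the force, the opening and the grip force at its end, in the units of the state.
- sense(): the state, without advancing time (a new reading comes with each control period).
- capture(name): name is "scene" or "top" or "wrist"; returns a dict with "color" (400x640x3 uint8, red, green, blue), "depth" (400x640 float32, mm along the optical axis (not along the pixel's ray), 0 where there is no reading), "vertical_fov" (degrees; the focal length in pixels is half the picture's height over the tangent of half this angle, whatever the lens; pixels are square), "cx", "cy" (the principal point, pixels), "rvec" (rotation vector, rad) and "tvec" (3), from world to camera coordinates, as OpenCV has them; the wrist camera has in their place "mount" (4x4, takes a point from camera to tool coordinates, whose origin is the TCP and whose axes are the flange's). Camera axes: x right, y down, z forward; pixel columns grow to the right and rows downward; lengths in mm; the calibration is good to about 2 mm. A picture is of the moment at which its call begins: read the wrist's pose just before it.
- finish_job(): hands the job in; it is judged then, once.
The state is a dict: "time_s": time; "joints": joint angles; "dq": joint speeds; "tau": joint torques, N m; "eef_pos": TCP position; "ee_rot": TCP orientation; "force": force on the tool from outside, world axes, zero at the start; "wrist_torque": the same for the moment, N m; "grip_width": opening from 0.0 (shut) to 1.0 (fully open); "grip_force": force on a finger pad.
Only numpy, scipy, OpenCV 4.12 (cv2) and the standard library are available. Lean on these libraries where they do the work, as an engineer would, in place of code of your own. Each camera call takes 0.05 s, during which the arm holds its last target. There are 200 camera calls.

## Working session

There is one attempt and no reset: what is moved stays moved. The work goes in short steps, Python scripts to look and compute and a tool call to move; the robot and the scene stay as the last step left them, time stands still between calls to the robot, and variables do not carry over. Pictures are saved under pics/ and viewed, at most 14 in all, crops included, and the job is handed in when it is done.

Besides the shell and the picture viewer there is one more tool, called after "Emit:" by a JSON object that holds its "method" and its "body". step_arm: Moves the arm, as the interface text tells. Its arguments: {"type":"object","properties":{"plan":{"type":"array"},"squeeze":{"type":"number"}},"required":["plan"]}

```bash
ls; mkdir -p pics
cat > h.py <<'E'
from rig import *
import numpy as np, cv2, pickle
from scipy.spatial.transform import Rotation as R
def snap(n):
    s=sense(); c=capture(n); c['s']=s; pickle.dump(c,open(f'{n}.pkl','wb')); return c
def load(n): return pickle.load(open(f'{n}.pkl','rb'))
def cam(c):
    f=c['color'].shape[0]/2/np.tan(np.radians(c['vertical_fov'])/2)
    if 'mount' in c:
        q=c['s']['ee_rot']; Rt=R.from_quat([q[1],q[2],q[3],q[0]]).as_matrix()
        M=np.array(c['mount']); Rc=Rt@M[:3,:3]; o=np.array(c['s']['eef_pos'])+Rt@M[:3,3]
    else:
        Rw=cv2.Rodrigues(np.array(c['rvec'],float))[0]; Rc=Rw.T; o=-Rw.T@np.array(c['tvec'],float).ravel()
    return f,Rc,o
def ray(c,uv,z):
    f,Rc,o=cam(c); uv=np.atleast_2d(uv).astype(float)
    d=np.c_[(uv[:,0]-c['cx'])/f,(uv[:,1]-c['cy'])/f,np.ones(len(uv))]@Rc.T
    return o+d*((z-o[2])/d[:,2])[:,None]
def cloud(c):
    f,Rc,o=cam(c); D=c['depth']; v,u=np.indices(D.shape)
    P=np.stack([(u-c['cx'])/f*D,(v-c['cy'])/f*D,D],-1)@Rc.T+o
    P[D==0]=np.nan; return P
def save(c,n): cv2.imwrite(f'pics/{n}.png',c['color'][...,::-1])
E
python3 - <<'E'
from h import *
for n in('top','scene'):
    c=snap(n); save(c,n+'1'); print(n,cam(c)[0],cam(c)[2])
print(sense())
E
```

```text
pics
top 408.4652104467019 [ 284.06180504    3.54437572 1030.31577341]
scene 403.23779089211337 [-237.30264199  343.80705471  649.7575462 ]
{'time_s': 0.1, 'joints': array([-1.40237637e+00,  3.13367156e-01,  1.49837714e+00,  1.35219202e-05,
        1.33099493e+00, -2.23394901e-01]), 'dq': array([ 0.00042582, -0.00235855, -0.00233164, -0.00141733,  0.00084685,
       -0.00076861]), 'tau': array([ 2.09346152e-03, -4.12897396e+01, -2.60144895e+01, -1.90224905e-04,
        3.00288841e-03, -6.28741773e-06]), 'eef_pos': array([ 200.44692661, -485.06150396,  303.39998114]), 'ee_rot': array([-5.72890109e-04,  9.80871588e-01,  1.94655076e-01,  2.23203238e-05]), 'force': array([ 0.20671413,  0.36149084, -0.61025125]), 'wrist_torque': array([-0.02532468, -0.0121628 , -0.00124116]), 'grip_force': 0.0, 'grip_width': 0.9992070955996771}
```

View pics/top1.png

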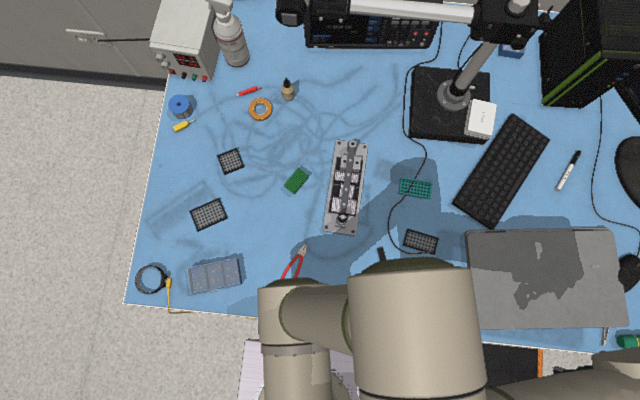

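View pics/scene1.png

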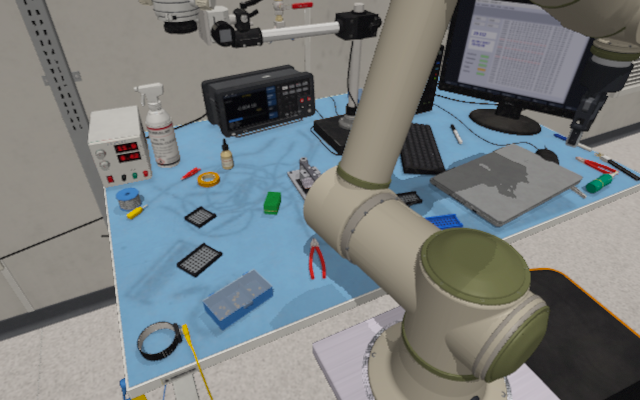

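The top view shows:
- The fixture at (345,188), with its knob end near (343,218) and its pivot near (348,147).
- Black trays at (231,161) square, (208,214) large and (420,240) narrow.
- Look-alikes: turquoise tray (415,188), green block (297,180), and a blue tray at scene (445,222).

One close crop will check these choices.

Run:
```python
from h import *
c=load('top')
a=cv2.resize(c['color'][125:260,180:450],None,fx=2.96,fy=2.96,interpolation=cv2.INTER_CUBIC)
cv2.imwrite('pics/crop1.png',a[...,::-1])
P=cloud(c)
for n,u,v,z in[('piv',348,147,43),('knob',343,218,94),('sq',231,161,5),('wide',208,214,5),('slim',420,240,5),('green',297,180,30),('boom',400,10,0),('stand',450,90,0),('laptop',470,240,0),('tool',383,255,0),('plier',303,250,0),('box',215,273,0),('stand edge',412,130,0)]:
    print(n,ray(c,(u,v),z)[0].round(),P[v,u].round())
```

```text
piv [643. -44.  43.] [640. -43.  52.]
knob [450. -45.  94.] [450. -44.  96.]
sq [587. 256.   5.] [588. 258.   0.]
wide [441. 294.   5.] [441. 294.   3.]
slim [ 430. -247.    5.] [ 431. -248.    1.]
green [547.  77.  30.] [547.  77.  31.]
boom [1090. -160.    0.] [ 806. -102.  363.]
stand [ 853. -311.    0.] [ 808. -286.   82.]
laptop [ 444. -374.    0.] [ 440. -365.   25.]
tool [ 384. -157.    0.] [ 383. -156.   10.]
plier [376.  43.   0.] [375.  43.   7.]
box [297. 254.   0.] [296. 246.  34.]
stand edge [ 725. -213.    0.] [ 710. -205.   36.]
```

View pics/crop1.png

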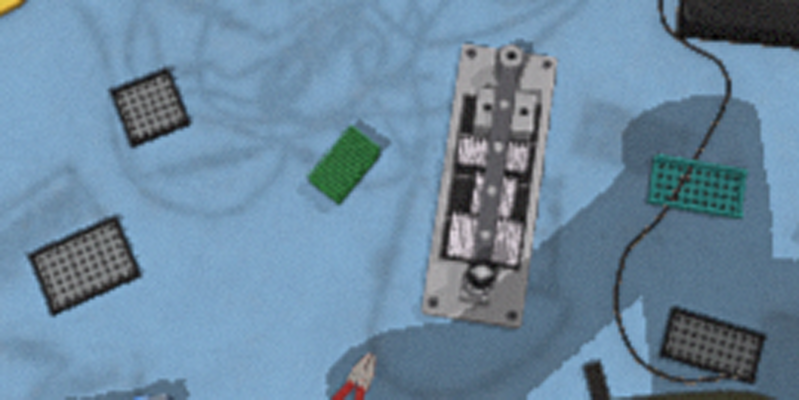

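Crop: the nests from the knob end (bottom) are wide, slim and square modules, then the plain dummy with two holes by the pivot. The three black trays are confirmed and the turquoise tray and green block are excluded. Next, a wrist view from above the fixture.

```bash
cat >> h.py <<'E'
def go(target,yaw,s=None):
    s=s or sense(); q=s['ee_rot']; R0=R.from_quat([q[1],q[2],q[3],q[0]])
    R1=R.from_matrix([[np.cos(yaw),np.sin(yaw),0],[np.sin(yaw),-np.cos(yaw),0],[0,0,-1]])
    off=R0.inv().apply(np.array(target,float)-s['eef_pos'])/10
    rv=np.degrees((R0.inv()*R1).as_rotvec()); return off.round(3),rv.round(2)
E
python3 - <<'E'
from h import *
c=snap('wrist'); print(np.array(c['mount']).round(3),cam(c)[0],c['cx'],c['cy'])
print(go((480,-45,330),1.2))
E
```

```text
[[ 1.0000e-03 -9.5400e-01 -3.0000e-01  7.6746e+01]
 [ 1.0000e+00  1.0000e-03  1.0000e-03  3.9500e-01]
 [-1.0000e-03 -3.0000e-01  9.5400e-01 -7.0965e+01]
 [ 0.0000e+00  0.0000e+00  0.0000e+00  1.0000e+00]] 319.40516731144686 316.8274050528333 201.42542103153352
(array([ 42.645, -30.004,  -2.616]), array([-5.000e-02, -3.000e-02, -4.631e+01]))
```

Run:
```python
from h import *
print(go((550,-12,250),1.2))
```

```text
(array([ 50.373, -30.373,   5.386]), array([-5.000e-02, -3.000e-02, -4.631e+01]))
```

Emit:
{"method": "step_arm", "body": {"plan": [{"offset": [50.4,-30.4,0],"rot": [0,0,-46.3],"gripper": 8.5},{"offset": [50.4,-30.4,0],"rot": [0,0,-46.3],"gripper": 8.5},{"offset": [50.4,-30.4,0],"rot": [0,0,-46.3],"gripper": 8.5},{"offset": [50.4,-30.4,0],"rot": [0,0,-46.3],"gripper": 8.5},{"offset": [50.4,-30.4,0],"rot": [0,0,-46.3],"gripper": 8.5},{"offset": [50.4,-30.4,0],"rot": [0,0,-46.3],"gripper": 8.5},{"offset": [50.4,-30.4,5.4],"rot": [0,0,-46.3],"gripper": 8.5},{"offset": [50.4,-30.4,5.4],"rot": [0,0,-46.3],"gripper": 8.5},{"offset": [50.4,-30.4,5.4],"rot": [0,0,-46.3],"gripper": 8.5},{"offset": [50.4,-30.4,5.4],"rot": [0,0,-46.3],"gripper": 8.5},{"offset": [50.4,-30.4,5.4],"rot": [0,0,-46.3],"gripper": 8.5},{"offset": [50.4,-30.4,5.4],"rot": [0,0,-46.3],"gripper": 8.5}]}}

```text
time_s: 1.35
eef_pos: [551.1, -9.5, 249.2]
ee_rot: [-0.0, 0.825, 0.565, -0.0]
force: [0.4, -1.4, 0.3]
grip_width: 0.997
grip_force: 0.0
```

Emit:
{"method": "step_arm", "body": {"plan": [{"offset": [0,0,0],"rot": [0,0,0],"gripper": 8.5},{"offset": [0,0,0],"rot": [0,0,0],"gripper": 8.5},{"offset": [0,0,0],"rot": [0,0,0],"gripper": 8.5}]}}

```text
time_s: 1.65
eef_pos: [549.8, -12.7, 250.1]
ee_rot: [0.0, 0.826, 0.564, -0.0]
force: [0.1, 0.2, -0.3]
grip_width: 0.998
grip_force: 0.0
```

Run:
```python
from h import *
c=snap('wrist'); save(c,'w1'); c=snap('top'); save(c,'top2');print(sense()['eef_pos'],sense()['ee_rot'],sense()['joints'])
```

```text
[549.85345383 -12.88606238 250.31763838] [2.28360798e-04 8.25846544e-01 5.63894860e-01 1.40288008e-04] [-2.36458940e-01  4.13055614e-01  1.50034559e+00 -1.04342285e-04
  1.22766452e+00  1.36183514e-01]
```

View pics/w1.png

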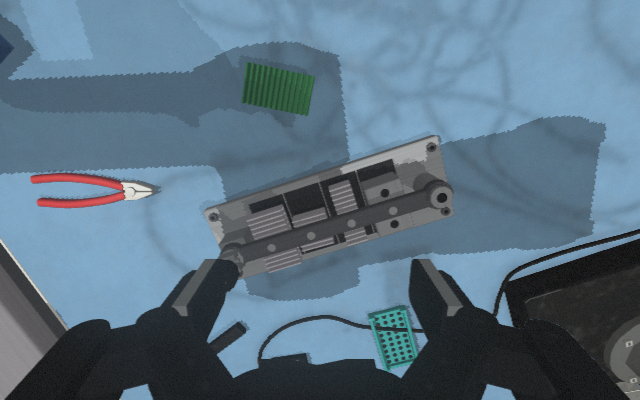

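Wrist view: pivot at (441,197), knob partly hidden at (235,258), plate corner screws at (214,217), (432,147) and (446,211). Now measuring plate, knob and trays from the depth clouds.

```bash
cat > m.py <<'E'
from h import *
def rect(P):
    r=cv2.minAreaRect(P[:,:2].astype(np.float32)); return np.round(r[0],1),np.round(r[1],1),round(r[2],1)
E
python3 - <<'E'
from m import *
w=load('wrist'); t=load('top')   # top now is occluded near fixture
for u,v,z in[(214,217,12),(432,147,12),(446,211,12),(441,197,54)]: print(ray(w,(u,v),z)[0].round(1))
P=cloud(w); 
m=(P[...,2]>7)&(P[...,2]<60)&(abs(P[...,0]-540)<150)&(abs(P[...,1]+45)<80)&(w['color'].std(-1)<14)
m[255:]&=True
n,l,st,ce=cv2.connectedComponentsWithStats(m.astype(np.uint8)); i=1+st[1:,4].argmax(); Q=P[l==i]; print('fix',rect(Q[Q[:,2]<16]),len(Q))
P=cloud(t); col=t['color'].astype(int)
# trays in top: dark or gray-non-blue
for n,(u,v) in dict(sq=(231,161),wide=(208,214),slim=(420,240)).items():
    s=np.s_[v-25:v+26,u-30:u+31]; c=col[s]; mk=((c[...,2]-c[...,0])<25).astype(np.uint8)
    mk=cv2.morphologyEx(mk,cv2.MORPH_CLOSE,np.ones((3,3)))
    k,l,st,ce=cv2.connectedComponentsWithStats(mk); i=1+st[1:,4].argmax(); vv,uu=np.nonzero(l==i)
    print(n,st[i],rect(ray(t,np.c_[uu+u-30,vv+v-25],8)))
E
```

```text
[437.9  -9.7  12. ]
[666.  -21.4  12. ]
[662.3 -90.   12. ]
[650.  -55.6  54. ]
fix (array([549.3, -48.1]), array([ 86.3, 244.5]), 87.1) 18576
sq [ 16  12  27  26 428] (array([586.7, 257.6]), array([56.5, 54.2]), 28.2)
wide [ 12   9  37  33 711] (array([440.4, 292.7]), array([58. , 80.6]), 30.9)
slim [ 13  14  36  25 579] (array([ 422.2, -246.5]), array([80.7, 54.1]), 79.2)
```

Run:
```python
from m import *
w=load('wrist'); P=cloud(w)
for p in[(441,197),(434,197),(448,190),(430,205),(392,210),(271,247)]: print(p,P[p[1],p[0]].round(1))
# arm-top dots direction, and plate in top1 png
print(go((520,20,190),1.2))
```

```text
(441, 197) [648.6 -53.4  59.3]
(434, 197) [642.8 -50.9  60. ]
(448, 190) [655.7 -49.5  59.1]
(430, 205) [639.1 -59.2  54.1]
(392, 210) [606.2 -50.3  57.1]
(271, 247) [492.9 -45.1  55.6]
(array([ 1.976, -3.981,  6.03 ]), array([ 0.03,  0.  , -0.1 ]))
```

Run:
```python
from m import *
print(go((441,-86,220),1.2))
```

```text
(array([-10.772,  -7.478,   3.028]), array([ 0.03,  0.  , -0.1 ]))
```

Emit:
{"method": "step_arm", "body": {"plan": [{"offset": [-5,-3.5,1.5],"rot": [0,0,0],"gripper": 8.5},{"offset": [-10.8,-7.5,3],"rot": [0,0,0],"gripper": 8.5},{"offset": [-10.8,-7.5,3],"rot": [0,0,0],"gripper": 8.5},{"offset": [-10.8,-7.5,3],"rot": [0,0,0],"gripper": 8.5},{"offset": [-10.8,-7.5,3],"rot": [0,0,0],"gripper": 8.5},{"offset": [-10.8,-7.5,3],"rot": [0,0,0],"gripper": 8.5}]}}

```text
time_s: 2.35
eef_pos: [441.7, -85.5, 220.4]
ee_rot: [0.001, 0.825, 0.564, 0.0]
force: [0.1, 0.1, 1.3]
grip_width: 0.996
grip_force: 0.0
```

Run:
```python
from m import *
w=snap('wrist'); save(w,'w2'); P=cloud(w)
m=((P[...,2]>80)&(P[...,2]<105)); m[255:]=0
n,l,st,ce=cv2.connectedComponentsWithStats(m.astype(np.uint8))
for i in range(1,n):
    if st[i,4]>100: print(st[i],ce[i],np.nanmedian(P[l==i],0),ray(w,ce[i],94),rect(P[l==i]))
```

```text
[ 291  135   38   40 1109] [309.3534716  154.32912534] [454.30914735 -42.20916602  94.57003984] [[454.20617461 -42.25368274  94.        ]] (array([453.9, -43.2]), array([23.9, 23. ]), 75.5)
```

View pics/w2.png

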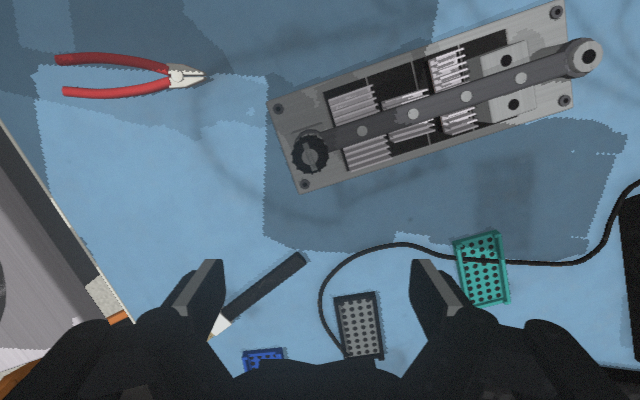

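Wrist view: the knob top is centred at (309,154), giving (454,-42.5). The arm runs to the pivot at (588,55), and the narrow black tray at (358,325) sits beside a blue look-alike at (265,358). Going to grasp the knob.

Run:
```python
from m import *
print(go((454.2,-42.6,136),1.2))
```

```text
(array([ 4.425, -0.392,  8.427]), array([ 0.06, -0.  ,  0.01]))
```

Emit:
{"method": "step_arm", "body": {"plan": [{"offset": [4.4,-0.4,0.5],"rot": [0,0,0],"gripper": 8.5},{"offset": [4.4,-0.4,2],"rot": [0,0,0],"gripper": 7},{"offset": [4.4,-0.4,4],"rot": [0,0,0],"gripper": 6},{"offset": [4.4,-0.4,6],"rot": [0,0,0],"gripper": 5},{"offset": [4.4,-0.4,7.5],"rot": [0,0,0],"gripper": 5},{"offset": [4.4,-0.4,8.4],"rot": [0,0,0],"gripper": 5},{"offset": [4.4,-0.4,8.4],"rot": [0,0,0],"gripper": 5},{"offset": [4.4,-0.4,8.4],"rot": [0,0,0],"gripper": 5}]}}

```text
time_s: 3.2
eef_pos: [453.8, -42.8, 136.4]
ee_rot: [0.0, 0.825, 0.565, 0.0]
force: [0.2, -1.3, -0.3]
grip_width: 0.588
grip_force: 0.0
```

Emit:
{"method": "step_arm", "body": {"plan": [{"offset": [0,0,0],"rot": [0,0,0],"gripper": 1.5},{"offset": [0,0,0],"rot": [0,0,0],"gripper": 1.5},{"offset": [0,0,0],"rot": [0,0,0],"gripper": 1.5},{"offset": [0,0,0],"rot": [0,0,0],"gripper": 1.5},{"offset": [0,0,0],"rot": [0,0,0],"gripper": 1.5},{"offset": [0,0,0],"rot": [0,0,0],"gripper": 1.5}], "squeeze": 40}}

```text
time_s: 3.8
eef_pos: [453.6, -42.9, 136.5]
ee_rot: [0.0, 0.825, 0.565, 0.0]
force: [-2.1, -0.5, 5.8]
grip_width: 0.254
grip_force: 38.9
```

Emit:
{"method": "step_arm", "body": {"plan": [{"offset": [0,0,-0.4],"rot": [0,0,0],"gripper": 1.5},{"offset": [0,0,-0.8],"rot": [0,0,0],"gripper": 1.5},{"offset": [0,0,-1.2],"rot": [0,0,0],"gripper": 1.5},{"offset": [0,0,-1.4],"rot": [0,0,0],"gripper": 1.5},{"offset": [0,0,-1.4],"rot": [0,0,0],"gripper": 1.5},{"offset": [0,0,-1.4],"rot": [0,0,0],"gripper": 1.5}]}}

```text
time_s: 4.4
eef_pos: [453.5, -42.9, 149.8]
ee_rot: [0.0, 0.825, 0.565, 0.0]
force: [5.4, -0.3, -7.5]
grip_width: 0.25
grip_force: 39.5
```

Emit:
{"method": "step_arm", "body": {"plan": [{"offset": [0,0,0],"rot": [0,0,7],"gripper": 1.5},{"offset": [0,0,0],"rot": [0,0,14],"gripper": 1.5},{"offset": [0,0,0],"rot": [0,0,21],"gripper": 1.5},{"offset": [0,0,0],"rot": [0,0,28],"gripper": 1.5},{"offset": [0,0,0],"rot": [0,0,35],"gripper": 1.5},{"offset": [0,0,0],"rot": [0,0,42],"gripper": 1.5},{"offset": [0,0,0],"rot": [0,0,49],"gripper": 1.5},{"offset": [0,0,0],"rot": [0,0,56],"gripper": 1.5},{"offset": [0,0,0],"rot": [0,0,62],"gripper": 1.5},{"offset": [0,0,0],"rot": [0,0,62],"gripper": 1.5},{"offset": [0,0,0],"rot": [0,0,62],"gripper": 1.5}]}}

```text
time_s: 5.5
eef_pos: [453.4, -42.8, 149.8]
ee_rot: [-0.0, 0.998, 0.06, 0.0]
force: [6.1, -0.3, -8.4]
grip_width: 0.251
grip_force: 39.4
```

Emit:
{"method": "step_arm", "body": {"plan": [{"offset": [0,0,0.2],"rot": [0,0,0],"gripper": 1.5},{"offset": [0,0,0.4],"rot": [0,0,0],"gripper": 1.5},{"offset": [0,0,0.4],"rot": [0,0,0],"gripper": 1.5},{"offset": [0,0,0.4],"rot": [0,0,0],"gripper": 1.5}]}}

```text
time_s: 5.9
eef_pos: [453.4, -42.8, 145.9]
ee_rot: [-0.0, 0.998, 0.059, 0.0]
force: [4.3, 0.7, -6.0]
grip_width: 0.256
grip_force: 39.6
```

Run:
```python
from m import *
s=sense(); print(s['force'],s['wrist_torque'],s['eef_pos'],s['joints'])
w=snap('wrist'); save(w,'w3')
```

```text
[ 4.32645148  0.73768618 -5.96563357] [ 0.03196658 -0.79089568  0.02688575] [453.41360382 -42.79790921 145.88454308] [-3.52371179e-01  3.67646007e-01  1.89025928e+00  1.11575573e-04
  8.83615324e-01  1.10014004e+00]
```

Emit:
{"method": "step_arm", "body": {"plan": [{"offset": [0,0,0.1],"rot": [0,0,0],"gripper": 1.5},{"offset": [0,0,0.1],"rot": [0,0,0],"gripper": 1.5},{"offset": [0,0,0.1],"rot": [0,0,0],"gripper": 1.5}]}}

```text
time_s: 6.25
eef_pos: [453.5, -42.9, 145.3]
ee_rot: [0.0, 0.998, 0.059, 0.0]
force: [2.5, 0.0, 1.2]
grip_width: 0.253
grip_force: 40.3
```

```bash
cat > sw.py <<'E'
from m import *
import sys
def sw(degs,piv=(648.8,-52.8)):
    s=sense(); p=s['eef_pos'].copy(); q=s['ee_rot']; R0=R.from_quat([q[1],q[2],q[3],q[0]])
    d=p[:2]-piv; d=d/np.linalg.norm(d)*195; print(np.degrees(np.arctan2(-d[1],-d[0])), np.linalg.norm(p[:2]-piv))
    for a in degs:
        r=np.radians(a); n=np.array(piv)+[d[0]*np.cos(r)-d[1]*np.sin(r),d[0]*np.sin(r)+d[1]*np.cos(r)]
        print(a,(R0.inv().apply(np.r_[n,p[2]]-p)/10).round(2))
sw(np.arange(4,45,4))
E
python3 sw.py
```

```text
-2.912778119813898 195.60160307451392
4 [-0.12  1.36  0.  ]
8 [-0.21  2.72  0.  ]
12 [-0.2   4.08  0.  ]
16 [-0.1   5.44  0.  ]
20 [0.1  6.78 0.  ]
24 [0.39 8.11 0.  ]
28 [0.77 9.42 0.  ]
32 [ 1.24 10.69  0.  ]
36 [ 1.81 11.93  0.  ]
40 [ 2.45 13.13  0.  ]
44 [3.180e+00 1.428e+01 1.000e-02]
```

Emit:
{"method": "step_arm", "body": {"plan": [{"offset": [-0.1,1.36,0],"rot": [0,0,-4],"gripper": 1.5},{"offset": [-0.2,2.72,0],"rot": [0,0,-8],"gripper": 1.5},{"offset": [-0.2,4.08,0],"rot": [0,0,-12],"gripper": 1.5},{"offset": [-0.1,5.44,0],"rot": [0,0,-16],"gripper": 1.5},{"offset": [0.1,6.78,0],"rot": [0,0,-20],"gripper": 1.5},{"offset": [0.4,8.1,0],"rot": [0,0,-24],"gripper": 1.5},{"offset": [0.77,9.42,0],"rot": [0,0,-28],"gripper": 1.5},{"offset": [1.24,10.7,0],"rot": [0,0,-32],"gripper": 1.5},{"offset": [1.8,11.93,0],"rot": [0,0,-36],"gripper": 1.5},{"offset": [2.45,13.13,0],"rot": [0,0,-40],"gripper": 1.5},{"offset": [2.45,13.13,0],"rot": [0,0,-40],"gripper": 1.5}]}}

```text
time_s: 7.35
eef_pos: [493.4, -171.4, 145.1]
ee_rot: [0.0, 0.918, 0.397, -0.0]
force: [-1.3, -2.2, 5.4]
grip_width: 0.256
grip_force: 40.5
```

```bash
sed -i '$d' sw.py; echo 's=sense();print(s["force"],s["wrist_torque"],s["joints"]);sw(np.arange(4,49,4))'>>sw.py
python3 sw.py
```

```text
[-1.29799481 -2.16870426  5.38977034] [-0.35752896  0.25189675  0.0394098 ] [-5.58720803e-01  4.89971266e-01  1.69422934e+00 -8.32943685e-04
  9.57016579e-01  1.96735438e-01]
37.3459107488076 195.5365117556475
4 [-0.12  1.36  0.  ]
8 [-0.2   2.72  0.  ]
12 [-0.19  4.08  0.  ]
16 [-0.08  5.43  0.  ]
20 [0.12 6.78 0.  ]
24 [0.42 8.11 0.  ]
28 [0.81 9.41 0.  ]
32 [ 1.29 10.69  0.  ]
36 [ 1.86 11.92  0.  ]
40 [2.510e+00 1.312e+01 1.000e-02]
44 [3.240e+00 1.427e+01 1.000e-02]
48 [4.050e+00 1.536e+01 1.000e-02]
```

Emit:
{"method": "step_arm", "body": {"plan": [{"offset": [-0.1,1.36,0],"rot": [0,0,-4],"gripper": 1.5},{"offset": [-0.2,2.72,0],"rot": [0,0,-8],"gripper": 1.5},{"offset": [-0.2,4.08,0],"rot": [0,0,-12],"gripper": 1.5},{"offset": [-0.1,5.43,0],"rot": [0,0,-16],"gripper": 1.5},{"offset": [0.12,6.78,0],"rot": [0,0,-20],"gripper": 1.5},{"offset": [0.42,8.1,0],"rot": [0,0,-24],"gripper": 1.5},{"offset": [0.8,9.41,0],"rot": [0,0,-28],"gripper": 1.5},{"offset": [1.3,10.7,0],"rot": [0,0,-32],"gripper": 1.5},{"offset": [1.86,11.92,0],"rot": [0,0,-36],"gripper": 1.5},{"offset": [2.5,13.12,0],"rot": [0,0,-40],"gripper": 1.5},{"offset": [2.9,13.7,0],"rot": [0,0,-42],"gripper": 1.5},{"offset": [2.9,13.7,0],"rot": [0,0,-42],"gripper": 1.5}]}}

```text
time_s: 8.55
eef_pos: [612.8, -244.5, 145.3]
ee_rot: [0.001, 0.715, 0.699, -0.001]
force: [-2.0, -9.8, 3.8]
grip_width: 0.257
grip_force: 40.4
```

Emit:
{"method": "step_arm", "body": {"plan": [{"offset": [0,0,0],"rot": [0,0,0],"gripper": 2.6},{"offset": [0,0,0],"rot": [0,0,0],"gripper": 3.5},{"offset": [0,0,0],"rot": [0,0,0],"gripper": 4.5},{"offset": [0,0,0],"rot": [0,0,0],"gripper": 5.5},{"offset": [0,0,-1],"rot": [0,0,0],"gripper": 5.5},{"offset": [0,0,-3],"rot": [0,0,0],"gripper": 5.5},{"offset": [0,0,-6],"rot": [0,0,0],"gripper": 5.5},{"offset": [0,0,-10],"rot": [0,0,0],"gripper": 8.5},{"offset": [0,0,-10],"rot": [0,0,0],"gripper": 8.5}]}}

```text
time_s: 9.45
eef_pos: [614.0, -243.6, 251.8]
ee_rot: [0.005, 0.715, 0.699, 0.001]
force: [0.4, -0.1, 0.1]
grip_width: 0.952
grip_force: 0.0
```

Run:
```python
from m import *
print(sense()['joints'])
c=snap('top'); print(go((545,-85,240),1.52))
```

```text
[-5.54762139e-01  6.51195795e-01  1.11614502e+00  6.26453678e-05
  1.36349491e+00 -5.32980920e-01]
(array([15.679, -7.186,  0.768]), array([0.31, 0.17, 1.66]))
```

Emit:
{"method": "step_arm", "body": {"plan": [{"offset": [5,-2.4,0.3],"rot": [0,0,0.5],"gripper": 8.5},{"offset": [10,-4.8,0.5],"rot": [0,0,1],"gripper": 8.5},{"offset": [14,-7.2,0.8],"rot": [0,0,1.6],"gripper": 8.5},{"offset": [14,-7.2,0.8],"rot": [0,0,1.6],"gripper": 8.5},{"offset": [14,-7.2,0.8],"rot": [0,0,1.6],"gripper": 8.5},{"offset": [14,-7.2,0.8],"rot": [0,0,1.6],"gripper": 8.5}]}}

```text
time_s: 10.1
eef_pos: [544.3, -102.4, 236.8]
ee_rot: [0.0, 0.725, 0.689, -0.0]
force: [-1.0, -0.0, -0.0]
grip_width: 0.996
grip_force: 0.0
```

Run:
```python
from m import *
w=snap('wrist'); save(w,'w4')
c=snap('top'); P=cloud(c)
m=(P[...,2]>75)&(abs(P[...,0]-613)<40)&(abs(P[...,1]+244)<40)
print(m.sum(),np.nanmedian(P[m],0), np.nanpercentile(P[m][:,2],[10,90]))
P=cloud(w)
m=(P[...,2]>75)&(P[...,2]<115)&(abs(P[...,0]-613)<40)&(abs(P[...,1]+244)<40)
print(m.sum(),np.nanmedian(P[m],0) if m.any() else '')
```

```text
51 [ 606.39411041 -246.69412016  101.64089769] [ 90.54815145 103.95097077]
457 [ 607.72875188 -236.0327417    94.17241461]
```

View pics/w4.png

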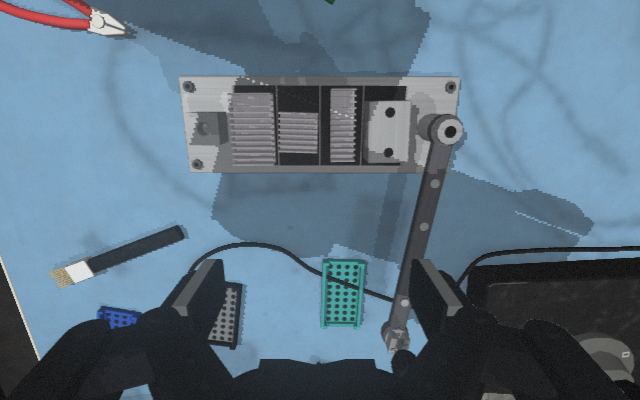

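Wrist view: the clamp arm is swung out and the knob top is about 102 mm high, so it is still latched. The nests from the plunger end hold wide (252,128), square (298,132), slim (343,124) and dummy (389,130). Now measuring the module tops.

Run:
```python
from m import *
w=load('wrist'); P=cloud(w)
for p in[(252,110),(252,128),(252,155),(298,132),(343,124),(389,130),(298,95),(258,90),(298,158),(345,90)]: print(p,P[p[1],p[0]].round(1))
# bright fins rays at z=42
g=cv2.cvtColor(w['color'],cv2.COLOR_RGB2GRAY)
for n,(u0,u1) in dict(wide=(226,277),sq=(277,321),slim=(326,359),dum=(362,412)).items():
    s=g[84:168,u0:u1]; mk=cv2.morphologyEx((s>100).astype(np.uint8),cv2.MORPH_CLOSE,np.ones((5,5)))
    mk=cv2.morphologyEx(mk,cv2.MORPH_OPEN,np.ones((5,5)))
    k,l,st,ce=cv2.connectedComponentsWithStats(mk); i=1+st[1:,4].argmax(); v,u=np.nonzero(l==i); 
    print(n,st[i],rect(ray(w,np.c_[u+u0,v+84],42)))
print(sense()['eef_pos'])
```

```text
(252, 110) [493.9 -30.9  29.7]
(252, 128) [492.5 -45.5  30.6]
(252, 155) [489.8 -68.5  29.8]
(298, 132) [531.2 -50.8  30.1]
(343, 124) [569.7 -46.1  30.2]
(389, 130) [605.6 -51.6  44.5]
(298, 95) [532.3 -20.6  13.5]
(258, 90) [498.  -14.8  14.5]
(298, 158) [528.5 -76.1  12.2]
(345, 90) [571.  -19.3  42.2]
wide [   0    0   51   84 3743] (array([493.2, -44.6]), array([66.2, 42.1]), 85.0)
sq [   0   28   41   41 1634] (array([531.2, -50.2]), array([32.3, 32.9]), 85.0)
slim [   4    0   29   84 2012] (array([568.7, -47.6]), array([66.1, 21.3]), 86.3)
dum [   6    0   44   84 2789] (array([606.2, -50.9]), array([35.5, 66.4]), 2.2)
[ 544.33305319 -102.74617562  236.65527529]
```

Run:
```python
from m import *
print(go((493.1,-45,160),-0.051)); print(go((493.1,-45,88),-0.051))
```

```text
(array([ 5.507, -5.412,  7.665]), array([1.e-02, 0.e+00, 9.e+01]))
(array([ 5.508, -5.412, 14.865]), array([1.e-02, 0.e+00, 9.e+01]))
```

Emit:
{"method": "step_arm", "body": {"plan": [{"offset": [3,-3,0],"rot": [0,0,8],"gripper": 8.5},{"offset": [5.5,-5.4,2],"rot": [0,0,16],"gripper": 8.5},{"offset": [5.5,-5.4,4],"rot": [0,0,24],"gripper": 8.5},{"offset": [5.5,-5.4,6],"rot": [0,0,32],"gripper": 8.5},{"offset": [5.5,-5.4,7.7],"rot": [0,0,40],"gripper": 8.5},{"offset": [5.5,-5.4,7.7],"rot": [0,0,48],"gripper": 8.5},{"offset": [5.5,-5.4,7.7],"rot": [0,0,56],"gripper": 8.5},{"offset": [5.5,-5.4,7.7],"rot": [0,0,64],"gripper": 8.5},{"offset": [5.5,-5.4,7.7],"rot": [0,0,72],"gripper": 8.5},{"offset": [5.5,-5.4,7.7],"rot": [0,0,80],"gripper": 8.5},{"offset": [5.5,-5.4,7.7],"rot": [0,0,90],"gripper": 8.5},{"offset": [5.5,-5.4,7.7],"rot": [0,0,90],"gripper": 8.5}]}}

```text
time_s: 11.4
eef_pos: [493.1, -44.8, 159.7]
ee_rot: [0.0, 1.0, -0.027, -0.0]
force: [0.4, 0.2, 0.1]
grip_width: 0.994
grip_force: 0.0
```

Emit:
{"method": "step_arm", "body": {"plan": [{"offset": [0,0,0],"rot": [0,0,0],"gripper": 8.5},{"offset": [0,0,2.5],"rot": [0,0,0],"gripper": 8.5},{"offset": [0,0,5],"rot": [0,0,0],"gripper": 8.5},{"offset": [0,0,6.5],"rot": [0,0,0],"gripper": 8.5},{"offset": [0,0,6.9],"rot": [0,0,0],"gripper": 8.5},{"offset": [0,0,6.9],"rot": [0,0,0],"gripper": 8.5}]}}

```text
time_s: 12.0
eef_pos: [492.7, -44.1, 90.8]
ee_rot: [-0.0, 1.0, -0.024, -0.0]
force: [0.1, 0.0, 0.6]
grip_width: 0.993
grip_force: 0.0
```

Run:
```python
from m import *
s=sense();print(s['force'],s['joints'],go((493.1,-45,88),-0.051))
```

```text
[0.09574717 0.0423754  0.61332982] [-3.26628223e-01  5.34653501e-01  1.80915699e+00 -1.11718426e-05
  7.98340493e-01  1.29254428e+00] (array([0.041, 0.085, 0.276]), array([-0.01,  0.03,  0.15]))
```

Emit:
{"method": "step_arm", "body": {"plan": [{"offset": [0,0.1,0.2],"rot": [0,0,0],"gripper": 7.5},{"offset": [0,0.1,0.2],"rot": [0,0,0],"gripper": 6.5},{"offset": [0,0.1,0.2],"rot": [0,0,0],"gripper": 5},{"offset": [0,0.1,0.2],"rot": [0,0,0],"gripper": 5},{"offset": [0,0.1,0.2],"rot": [0,0,0],"gripper": 5},{"offset": [0,0.1,0.2],"rot": [0,0,0],"gripper": 5}], "squeeze": 35}}

```text
time_s: 12.6
eef_pos: [492.9, -45.0, 89.6]
ee_rot: [0.0, 1.0, -0.025, 0.001]
force: [-1.1, 1.2, 5.6]
grip_width: 0.676
grip_force: 38.4
```

Emit:
{"method": "step_arm", "body": {"plan": [{"offset": [0,0,-1],"rot": [0,0,0],"gripper": 5},{"offset": [0,0,-3],"rot": [0,0,0],"gripper": 5},{"offset": [0,0,-6],"rot": [0,0,0],"gripper": 5},{"offset": [0,0,-9],"rot": [0,0,0],"gripper": 5},{"offset": [0,0,-9],"rot": [0,0,0],"gripper": 5},{"offset": [0,0,-9],"rot": [0,0,0],"gripper": 5}]}}

```text
time_s: 13.2
eef_pos: [492.5, -44.8, 179.2]
ee_rot: [0.0, 1.0, -0.025, 0.0]
force: [-0.7, 0.9, -1.4]
grip_width: 0.674
grip_force: 38.0
```

Run:
```python
from m import *
s=sense(); th=0.539
a=np.array([np.cos(th),np.sin(th)])
print(s['force'],go(np.r_[np.array([440.4,292.7])-a*70,180],th))
```

```text
[-0.66830713  0.91428355 -1.44792242] (array([-12.696, -29.567,  -0.094]), array([ 2.000e-02, -3.000e-02, -3.373e+01]))
```

Emit:
{"method": "step_arm", "body": {"plan": [{"offset": [-2,-4.5,-1],"rot": [0,0,-6],"gripper": 5},{"offset": [-4,-9,-2],"rot": [0,0,-12],"gripper": 5},{"offset": [-6,-13.5,-2],"rot": [0,0,-18],"gripper": 5},{"offset": [-8,-18,-2],"rot": [0,0,-24],"gripper": 5},{"offset": [-10,-23,-2],"rot": [0,0,-30],"gripper": 5},{"offset": [-12,-28,-2],"rot": [0,0,-33.7],"gripper": 5},{"offset": [-12.7,-29.6,-2],"rot": [0,0,-33.7],"gripper": 5},{"offset": [-12.7,-29.6,-2],"rot": [0,0,-33.7],"gripper": 5},{"offset": [-12.7,-29.6,-2],"rot": [0,0,-33.7],"gripper": 5}]}}

```text
time_s: 14.1
eef_pos: [380.0, 257.0, 197.9]
ee_rot: [0.0, 0.964, 0.267, -0.001]
force: [0.8, -1.4, -1.7]
grip_width: 0.666
grip_force: 38.3
```

Run:
```python
from m import *
w=snap('wrist'); save(w,'w5'); print(w['s']['eef_pos'])
```

```text
[379.96277244 257.02946425 197.94730028]
```

View pics/w5.png

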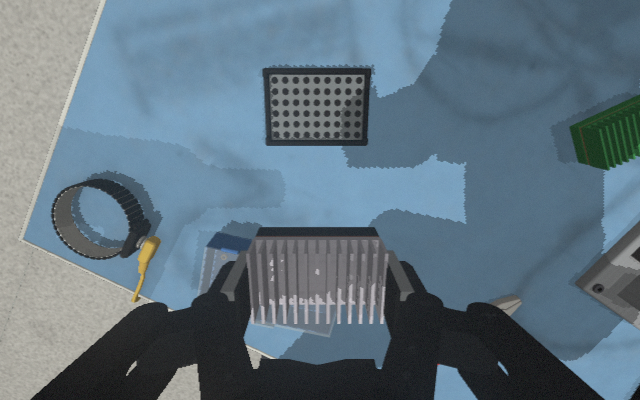

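The module is held level in the fingers, and the wide tray lies clear at (317,106). Measuring it.

```bash
cat >> m.py <<'E'
def tray(w,u,v,r=75):
    u0,v0=max(u-r,0),max(v-r,0); s=np.s_[v0:v+r,u0:u+r]; c=w['color'][s].astype(int)
    hsv=cv2.cvtColor(w['color'],cv2.COLOR_RGB2HSV)[s]
    mk=((hsv[...,1]<60)|(c.max(-1)<50)).astype(np.uint8)
    mk=cv2.morphologyEx(cv2.morphologyEx(mk,cv2.MORPH_CLOSE,np.ones((3,3))),cv2.MORPH_OPEN,np.ones((7,7)))
    k,l,st,ce=cv2.connectedComponentsWithStats(mk); i=l[v-v0,u-u0] or 1+st[1:,4].argmax(); vv,uu=np.nonzero(l==i)
    print('tray',st[i],rect(ray(w,np.c_[uu+u0,vv+v0],7)))
E
python3 - <<'E'
from m import *
w=load('wrist'); tray(w,317,106)
P=cloud(w)  # wall heights
for n,a in dict(left=P[80:135,264:269],right=P[80:135,365:369],top=P[68:72,275:360],bot=P[141:145,275:360],floor=P[80:135,275:360],bench=P[160:180,275:340]).items(): print(n,np.nanmedian(a[...,2]).round(1))
E
```

```text
tray [  22   37  106   77 7816] (array([441.5, 293.4]), array([57.3, 80.7]), 31.0)
left 6.7
right 6.9
top 10.7
bot 11.0
floor 3.2
bench 0.9
```

Run:
```python
from m import *
print(go((441.5,293.4,80),0.541))
```

```text
(array([ 7.161, -0.03 , 11.799]), array([-0.01,  0.1 , -0.16]))
```

Emit:
{"method": "step_arm", "body": {"plan": [{"offset": [4,0,0],"rot": [0,0,0],"gripper": 5},{"offset": [7.2,0,2],"rot": [0,0,0],"gripper": 5},{"offset": [7.2,0,4.5],"rot": [0,0,0],"gripper": 5},{"offset": [7.2,0,7.5],"rot": [0,0,0],"gripper": 5},{"offset": [7.2,0,9.5],"rot": [0,0,0],"gripper": 5},{"offset": [7.2,0,10.8],"rot": [0,0,0],"gripper": 5},{"offset": [7.2,0,11.4],"rot": [0,0,0],"gripper": 5},{"offset": [7.2,0,11.7],"rot": [0,0,0],"gripper": 5},{"offset": [7.2,0,11.7],"rot": [0,0,0],"gripper": 5},{"offset": [7.2,0,11.7],"rot": [0,0,0],"gripper": 5}]}}

```text
time_s: 15.15
eef_pos: [442.7, 294.0, 82.7]
ee_rot: [-0.0, 0.964, 0.266, 0.001]
force: [0.3, 0.4, -1.0]
grip_width: 0.671
grip_force: 38.3
```

Emit:
{"method": "step_arm", "body": {"plan": [{"offset": [-0.1,0,0.15],"rot": [0,0,0],"gripper": 5},{"offset": [-0.1,0,0.25],"rot": [0,0,0],"gripper": 5},{"offset": [-0.1,0,0.25],"rot": [0,0,0],"gripper": 5},{"offset": [-0.1,0,0.25],"rot": [0,0,0],"gripper": 5}]}}

```text
time_s: 15.55
eef_pos: [441.5, 293.5, 79.7]
ee_rot: [-0.0, 0.964, 0.266, 0.0]
force: [0.3, -0.2, 3.0]
grip_width: 0.669
grip_force: 38.6
```

Emit:
{"method": "step_arm", "body": {"plan": [{"offset": [0,0,0],"rot": [0,0,0],"gripper": 6.3},{"offset": [0,0,0],"rot": [0,0,0],"gripper": 7},{"offset": [0,0,0],"rot": [0,0,0],"gripper": 7.2},{"offset": [0,0,-1],"rot": [0,0,0],"gripper": 7.2},{"offset": [0,0,-3],"rot": [0,0,0],"gripper": 7.2},{"offset": [0,0,-7],"rot": [0,0,0],"gripper": 8.5},{"offset": [0,0,-11],"rot": [0,0,0],"gripper": 8.5},{"offset": [0,0,-11],"rot": [0,0,0],"gripper": 8.5}]}}

```text
time_s: 16.35
eef_pos: [443.1, 294.2, 195.1]
ee_rot: [-0.0, 0.964, 0.266, 0.005]
force: [0.1, 0.5, -0.4]
grip_width: 0.995
grip_force: 0.0
```

Run:
```python
from m import *
w=snap('top'); save(w,'top3'); print(sense()['eef_pos'],sense()['force'])
print(go((531,-47.5,160),-0.051))
```

```text
[442.17958608 293.77006397 192.20798965] [ 0.10174794  1.13097999 -0.44500922]
(array([-9.896, 33.849,  3.199]), array([-0.04, -0.32, 33.78]))
```

Emit:
{"method": "step_arm", "body": {"plan": [{"offset": [-1.4,5,0],"rot": [0,0,5],"gripper": 8.5},{"offset": [-2.8,10,0],"rot": [0,0,10],"gripper": 8.5},{"offset": [-4.2,15,0],"rot": [0,0,15],"gripper": 8.5},{"offset": [-5.6,20,0],"rot": [0,0,20],"gripper": 8.5},{"offset": [-7.2,25,1],"rot": [0,0,26],"gripper": 8.5},{"offset": [-8.6,30,2],"rot": [0,0,32],"gripper": 8.5},{"offset": [-9.9,33.9,3.2],"rot": [0,0,33.8],"gripper": 8.5},{"offset": [-9.9,33.9,3.2],"rot": [0,0,33.8],"gripper": 8.5},{"offset": [-9.9,33.9,3.2],"rot": [0,0,33.8],"gripper": 8.5},{"offset": [-9.9,33.9,3.2],"rot": [0,0,33.8],"gripper": 8.5}]}}

```text
time_s: 17.4
eef_pos: [529.9, -47.4, 157.1]
ee_rot: [-0.0, 1.0, -0.025, -0.001]
force: [0.0, 0.7, -0.1]
grip_width: 0.996
grip_force: 0.0
```

Run:
```python
from m import *
print(go((531,-48.5,91),-0.051))
```

```text
(array([0.125, 0.107, 6.609]), array([-0.03,  0.06,  0.02]))
```

Emit:
{"method": "step_arm", "body": {"plan": [{"offset": [0.1,0.1,1.5],"rot": [0,0,0],"gripper": 7.5},{"offset": [0.1,0.1,3.5],"rot": [0,0,0],"gripper": 6.5},{"offset": [0.1,0.1,5.5],"rot": [0,0,0],"gripper": 6},{"offset": [0.1,0.1,6.4],"rot": [0,0,0],"gripper": 5.5},{"offset": [0.1,0.1,6.6],"rot": [0,0,0],"gripper": 5.5},{"offset": [0.1,0.1,6.6],"rot": [0,0,0],"gripper": 5.5},{"offset": [0.1,0.1,6.6],"rot": [0,0,0],"gripper": 2.5},{"offset": [0.1,0.1,6.6],"rot": [0,0,0],"gripper": 2.5},{"offset": [0.1,0.1,6.6],"rot": [0,0,0],"gripper": 2.5},{"offset": [0.1,0.1,6.6],"rot": [0,0,0],"gripper": 2.5},{"offset": [0.1,0.1,6.6],"rot": [0,0,0],"gripper": 2.5},{"offset": [0.1,0.1,6.6],"rot": [0,0,0],"gripper": 2.5}], "squeeze": 30}}

```text
time_s: 18.6
eef_pos: [531.7, -49.4, 92.4]
ee_rot: [0.0, 1.0, -0.026, 0.001]
force: [-1.0, 1.1, 6.4]
grip_width: 0.371
grip_force: 30.2
```

Emit:
{"method": "step_arm", "body": {"plan": [{"offset": [0,0,-1],"rot": [0,0,0],"gripper": 2.5},{"offset": [0,0,-3],"rot": [0,0,0],"gripper": 2.5},{"offset": [0,0,-6],"rot": [0,0,0],"gripper": 2.5},{"offset": [0,0,-10],"rot": [0,0,0],"gripper": 2.5},{"offset": [0,0,-10],"rot": [0,0,0],"gripper": 2.5},{"offset": [0,0,-10],"rot": [0,0,0],"gripper": 2.5}]}}

```text
time_s: 19.2
eef_pos: [531.2, -49.5, 192.2]
ee_rot: [0.0, 1.0, -0.026, 0.001]
force: [-0.7, 0.2, -0.9]
grip_width: 0.37
grip_force: 29.8
```

Run:
```python
from m import *
s=sense(); th=0.492
a=np.array([np.cos(th),np.sin(th)])
print(s['force'],s['eef_pos'],go(np.r_[np.array([586.7,257.6])-a*70,200],th))
```

```text
[-0.73609905  0.15745842 -0.90819836] [531.21711459 -49.46063769 192.17240787] (array([ -2.032, -27.331,  -0.798]), array([  0.05,  -0.07, -31.14]))
```

Emit:
{"method": "step_arm", "body": {"plan": [{"offset": [-0.4,-4.5,-0.4],"rot": [0,0,-5],"gripper": 2.5},{"offset": [-0.7,-9,-0.8],"rot": [0,0,-10],"gripper": 2.5},{"offset": [-1,-13.5,-0.8],"rot": [0,0,-15],"gripper": 2.5},{"offset": [-1.4,-18,-0.8],"rot": [0,0,-20],"gripper": 2.5},{"offset": [-1.7,-22.5,-0.8],"rot": [0,0,-26],"gripper": 2.5},{"offset": [-2,-27.3,-0.8],"rot": [0,0,-31],"gripper": 2.5},{"offset": [-2,-27.3,-0.8],"rot": [0,0,-31],"gripper": 2.5},{"offset": [-2,-27.3,-0.8],"rot": [0,0,-31],"gripper": 2.5},{"offset": [-2,-27.3,-0.8],"rot": [0,0,-31],"gripper": 2.5}]}}

```text
time_s: 20.1
eef_pos: [525.2, 223.4, 198.5]
ee_rot: [0.0, 0.97, 0.242, -0.001]
force: [-0.6, 0.3, -0.0]
grip_width: 0.373
grip_force: 30.0
```

Run:
```python
from m import *
w=snap('wrist'); save(w,'w6'); print(w['s']['eef_pos'])
tray(w,317,106)
```

```text
[525.15989855 223.35406029 198.54510516]
tray [  36   38   73   75 5109] (array([587.8, 258.1]), array([55.4, 55.2]), 28.7)
```

View pics/w6.png

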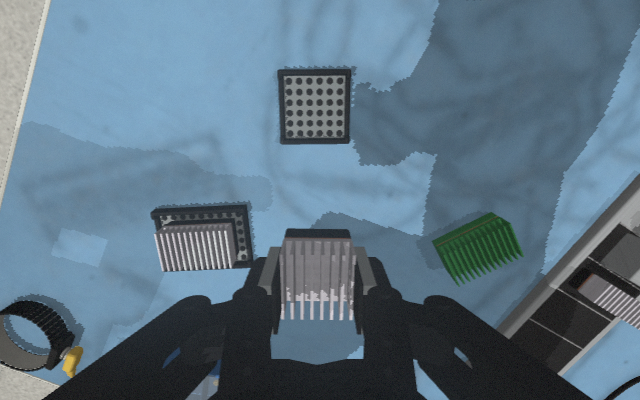

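The square tray is at (315,106). The wide module sits in its tray near (200,243), its apparent shift being height parallax. Checking wall heights and the wide module.

Run:
```python
from m import *
w=load('wrist'); P=cloud(w)
for n,a in dict(left=P[80:132,279:283],right=P[80:132,346:350],top=P[70:73,290:340],bot=P[139:142,290:340],floor=P[85:130,290:340]).items(): print(n,np.nanmedian(a[...,2]).round(1))
g=cv2.cvtColor(w['color'],cv2.COLOR_RGB2GRAY)
print('wide top corners',ray(w,[(155,232),(234,223),(239,265),(162,271)],32).round(0))
print(go((587.8,258.1,82),np.radians(28.7)))
```

```text
left 6.9
right 6.8
top 10.9
bot 10.7
floor 3.2
wide top corners [[443. 326.  32.]
 [480. 273.  32.]
 [448. 255.  32.]
 [412. 309.  32.]]
(array([ 7.173, -0.157, 11.675]), array([-0.01,  0.07, -0.76]))
```

Emit:
{"method": "step_arm", "body": {"plan": [{"offset": [4,-0.1,0],"rot": [0,0,-0.8],"gripper": 2.5},{"offset": [7.2,-0.15,2],"rot": [0,0,-0.8],"gripper": 2.5},{"offset": [7.2,-0.15,4.5],"rot": [0,0,-0.8],"gripper": 2.5},{"offset": [7.2,-0.15,7.5],"rot": [0,0,-0.8],"gripper": 2.5},{"offset": [7.2,-0.15,9.5],"rot": [0,0,-0.8],"gripper": 2.5},{"offset": [7.2,-0.15,10.7],"rot": [0,0,-0.8],"gripper": 2.5},{"offset": [7.2,-0.15,11.3],"rot": [0,0,-0.8],"gripper": 2.5},{"offset": [7.2,-0.15,11.5],"rot": [0,0,-0.8],"gripper": 2.5},{"offset": [7.2,-0.15,11.5],"rot": [0,0,-0.8],"gripper": 2.5},{"offset": [7.2,-0.15,11.5],"rot": [0,0,-0.8],"gripper": 2.5},{"offset": [7.2,-0.15,11.5],"rot": [0,0,-0.8],"gripper": 2.5}]}}

```text
time_s: 21.25
eef_pos: [588.4, 259.5, 85.2]
ee_rot: [0.0, 0.968, 0.249, 0.001]
force: [-0.2, 0.5, -0.1]
grip_width: 0.37
grip_force: 29.9
```

Run:
```python
from m import *
print(sense()['force'],go((587.8,258.1,82),np.radians(28.7)))
```

```text
[-0.24467237  0.45350569 -0.06066113] (array([-0.121,  0.093,  0.317]), array([ 0.02, -0.07,  0.15]))
```

Emit:
{"method": "step_arm", "body": {"plan": [{"offset": [-0.1,0.1,0.15],"rot": [0,0,0],"gripper": 2.5},{"offset": [-0.1,0.1,0.3],"rot": [0,0,0],"gripper": 2.5},{"offset": [-0.1,0.1,0.3],"rot": [0,0,0],"gripper": 2.5},{"offset": [-0.1,0.1,0.3],"rot": [0,0,0],"gripper": 2.5}]}}

```text
time_s: 21.65
eef_pos: [587.9, 258.0, 82.4]
ee_rot: [0.0, 0.968, 0.249, 0.0]
force: [-4.0, -1.1, 7.5]
grip_width: 0.368
grip_force: 30.8
```

Emit:
{"method": "step_arm", "body": {"plan": [{"offset": [0,0,0],"rot": [0,0,0],"gripper": 3.7},{"offset": [0,0,0],"rot": [0,0,0],"gripper": 4.4},{"offset": [0,0,0],"rot": [0,0,0],"gripper": 4.7},{"offset": [0,0,-1],"rot": [0,0,0],"gripper": 4.7},{"offset": [0,0,-3],"rot": [0,0,0],"gripper": 4.7},{"offset": [0,0,-7],"rot": [0,0,0],"gripper": 8.5},{"offset": [0,0,-10],"rot": [0,0,0],"gripper": 8.5},{"offset": [0,0,-10],"rot": [0,0,0],"gripper": 8.5}]}}

```text
time_s: 22.45
eef_pos: [589.2, 258.5, 187.0]
ee_rot: [0.0, 0.968, 0.249, 0.004]
force: [-0.3, -0.9, -0.5]
grip_width: 0.994
grip_force: 0.0
```

Run:
```python
from m import *
print(sense()['eef_pos'],go((569,-48.8,150),-0.051))
```

```text
[589.21473297 258.49419148 186.97236026] (array([-16.631,  25.931,   3.615]), array([-1.000e-02, -5.200e-01,  3.177e+01]))
```

Emit:
{"method": "step_arm", "body": {"plan": [{"offset": [-3,4.5,0],"rot": [0,0,5],"gripper": 8.5},{"offset": [-6,9,0],"rot": [0,0,10],"gripper": 8.5},{"offset": [-8.7,13.5,0.5],"rot": [0,0,15],"gripper": 8.5},{"offset": [-11.5,18,1],"rot": [0,0,21],"gripper": 8.5},{"offset": [-14.5,22.5,2],"rot": [0,0,27],"gripper": 8.5},{"offset": [-16.6,25.9,3],"rot": [0,0,31.8],"gripper": 8.5},{"offset": [-16.6,25.9,3],"rot": [0,0,31.8],"gripper": 8.5},{"offset": [-16.6,25.9,3],"rot": [0,0,31.8],"gripper": 8.5},{"offset": [-16.6,25.9,3],"rot": [0,0,31.8],"gripper": 8.5},{"offset": [-16.6,25.9,3],"rot": [0,0,31.8],"gripper": 8.5}]}}

```text
time_s: 23.45
eef_pos: [567.5, -47.3, 151.7]
ee_rot: [-0.0, 1.0, -0.025, 0.0]
force: [-0.5, -0.1, 0.3]
grip_width: 0.993
grip_force: 0.0
```

Run:
```python
from m import *
print(go((569,-48.8,88.5),-0.051))
```

```text
(array([0.152, 0.145, 6.324]), array([-0.01, -0.03,  0.11]))
```

Emit:
{"method": "step_arm", "body": {"plan": [{"offset": [0.15,0.15,1.5],"rot": [0,0,0],"gripper": 8.5},{"offset": [0.15,0.15,3.5],"rot": [0,0,0],"gripper": 8.5},{"offset": [0.15,0.15,5.3],"rot": [0,0,0],"gripper": 8.5},{"offset": [0.15,0.15,6.1],"rot": [0,0,0],"gripper": 8.5},{"offset": [0.15,0.15,6.2],"rot": [0,0,0],"gripper": 8.5},{"offset": [0.15,0.15,6.2],"rot": [0,0,0],"gripper": 8},{"offset": [0.15,0.15,6.2],"rot": [0,0,0],"gripper": 6.5},{"offset": [0.15,0.15,6.2],"rot": [0,0,0],"gripper": 5},{"offset": [0.15,0.15,6.2],"rot": [0,0,0],"gripper": 5},{"offset": [0.15,0.15,6.2],"rot": [0,0,0],"gripper": 5},{"offset": [0.15,0.15,6.2],"rot": [0,0,0],"gripper": 5},{"offset": [0.15,0.15,6.2],"rot": [0,0,0],"gripper": 5}], "squeeze": 30}}

```text
time_s: 24.65
eef_pos: [569.2, -50.5, 90.3]
ee_rot: [0.0, 1.0, -0.026, 0.001]
force: [-0.7, 1.4, 6.1]
grip_width: 0.674
grip_force: 33.1
```

Emit:
{"method": "step_arm", "body": {"plan": [{"offset": [0,0,-1],"rot": [0,0,0],"gripper": 5},{"offset": [0,0,-3],"rot": [0,0,0],"gripper": 5},{"offset": [0,0,-6],"rot": [0,0,0],"gripper": 5},{"offset": [0,0,-10],"rot": [0,0,0],"gripper": 5},{"offset": [0,0,-10],"rot": [0,0,0],"gripper": 5},{"offset": [0,0,-10],"rot": [0,0,0],"gripper": 5}]}}

```text
time_s: 25.25
eef_pos: [568.7, -50.5, 190.1]
ee_rot: [0.0, 1.0, -0.026, 0.001]
force: [-0.4, 0.1, -0.1]
grip_width: 0.672
grip_force: 32.4
```

Run:
```python
from m import *
s=sense(); th=-0.19
a=np.array([np.cos(th),np.sin(th)])
print(s['force'],s['eef_pos'],go(np.r_[np.array([428,-246.5])-a*70,200],th))
```

```text
[-0.42440042  0.12547728 -0.06213732] [568.69965238 -50.49342957 190.08707769] (array([-19.973,  19.334,  -1.008]), array([ 0.02, -0.07,  7.93]))
```

Emit:
{"method": "step_arm", "body": {"plan": [{"offset": [-3.4,3.2,-1],"rot": [0,0,1.3],"gripper": 5},{"offset": [-6.8,6.4,-1],"rot": [0,0,2.6],"gripper": 5},{"offset": [-10,9.7,-1],"rot": [0,0,4],"gripper": 5},{"offset": [-13.3,12.9,-1],"rot": [0,0,5.2],"gripper": 5},{"offset": [-16.6,16.1,-1],"rot": [0,0,6.5],"gripper": 5},{"offset": [-20,19.3,-1],"rot": [0,0,8],"gripper": 5},{"offset": [-20,19.3,-1],"rot": [0,0,8],"gripper": 5},{"offset": [-20,19.3,-1],"rot": [0,0,8],"gripper": 5},{"offset": [-20,19.3,-1],"rot": [0,0,8],"gripper": 5}]}}

```text
time_s: 26.15
eef_pos: [359.4, -232.2, 198.8]
ee_rot: [-0.001, 0.995, -0.095, -0.0]
force: [0.0, 0.3, -1.0]
grip_width: 0.672
grip_force: 32.6
```

Run:
```python
from m import *
w=snap('wrist'); save(w,'w7'); print(w['s']['eef_pos'])
tray(w,317,106)
```

```text
[ 359.41948787 -232.20569552  198.8482105 ]
tray [  27   50  105   63 5941] (array([ 425.5, -248.1]), array([81.5, 47.4]), 79.2)
```

View pics/w7.png

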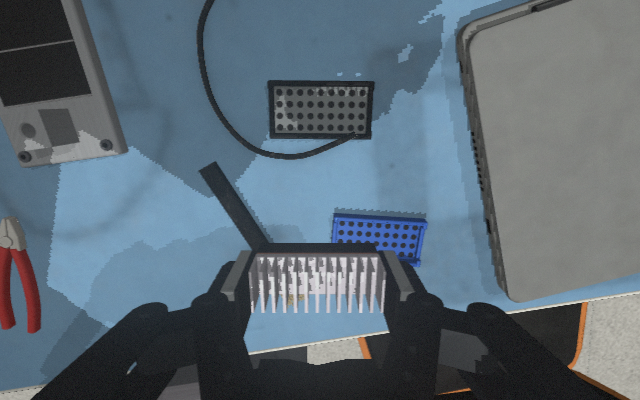

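The black narrow tray is at (320,110), with a cable touching its lower edge that biases the box. The blue look-alike at (378,236) stays untouched. Using corner rays instead.

Run:
```python
from m import *
w=load('wrist')
Q=ray(w,[(269,81),(374,82),(372,138),(270,138)],8)[:,:2]; print(Q.round(1),Q.mean(0),[np.linalg.norm(Q[i]-Q[i-1]).round(1) for i in range(4)],np.degrees(np.arctan2(*(Q[0]-Q[1])[::-1])),np.degrees(np.arctan2(*(Q[3]-Q[2])[::-1])))
# pocket floor (bright non-blue) rect
hsv=cv2.cvtColor(w['color'],cv2.COLOR_RGB2HSV); mk=((hsv[...,1]<60)&(hsv[...,2]>75)).astype(np.uint8)[70:150,255:390]
mk=cv2.morphologyEx(mk,cv2.MORPH_CLOSE,np.ones((9,9))); k,l,st,ce=cv2.connectedComponentsWithStats(mk); i=1+st[1:,4].argmax(); v,u=np.nonzero(l==i); print(st[i],rect(ray(w,np.c_[u+255,v+70],2)))
P=cloud(w)
for n,a in dict(left=P[90:130,270:274],right=P[90:130,368:372],top=P[83:86,285:360],bot=P[133:136,285:345]).items(): print(n,np.nanmedian(a[...,2]).round(1))
print(go((426.8,-247.5,81),np.radians(-10.8)))
```

```text
[[ 456.2 -213.7]
 [ 440.3 -292.8]
 [ 398.4 -285.5]
 [ 413.9 -204.5]] [ 427.20586437 -249.12681354] [np.float64(43.2), np.float64(80.7), np.float64(42.5), np.float64(82.5)] 78.64623825612532 79.1609095094294
[  19   17   94   63 4444] (array([ 420.8, -247. ]), array([74.4, 48.8]), 79.2)
left 6.8
right 6.8
top 10.8
bot 9.9
(array([ 6.899,  0.26 , 11.788]), array([-0.05,  0.04, -0.06]))
```

Emit:
{"method": "step_arm", "body": {"plan": [{"offset": [4,0.3,0],"rot": [0,0,0],"gripper": 5},{"offset": [7,0.4,2],"rot": [0,0,0],"gripper": 5},{"offset": [7,0.4,4.5],"rot": [0,0,0],"gripper": 5},{"offset": [7,0.4,7.5],"rot": [0,0,0],"gripper": 5},{"offset": [7,0.4,9.5],"rot": [0,0,0],"gripper": 5},{"offset": [7,0.4,10.8],"rot": [0,0,0],"gripper": 5},{"offset": [7,0.4,11.4],"rot": [0,0,0],"gripper": 5},{"offset": [7,0.4,11.6],"rot": [0,0,0],"gripper": 5},{"offset": [7,0.4,11.6],"rot": [0,0,0],"gripper": 5},{"offset": [7,0.4,11.6],"rot": [0,0,0],"gripper": 5},{"offset": [7,0.4,11.6],"rot": [0,0,0],"gripper": 5}]}}

```text
time_s: 27.3
eef_pos: [427.3, -250.4, 84.0]
ee_rot: [0.0, 0.995, -0.095, 0.001]
force: [-0.2, -0.4, -0.1]
grip_width: 0.671
grip_force: 32.6
```

Run:
```python
from m import *
print(sense()['force'],go((427.2,-248.9,80.3),np.radians(-11)))
```

```text
[-0.23579184 -0.40310217 -0.14603203] (array([-0.034, -0.142,  0.373]), array([ 0.04, -0.06,  0.05]))
```

Emit:
{"method": "step_arm", "body": {"plan": [{"offset": [0,-0.15,0.15],"rot": [0,0,0],"gripper": 5},{"offset": [0,-0.15,0.3],"rot": [0,0,0],"gripper": 5},{"offset": [0,-0.15,0.36],"rot": [0,0,0],"gripper": 5},{"offset": [0,-0.15,0.36],"rot": [0,0,0],"gripper": 5},{"offset": [0,-0.15,0.36],"rot": [0,0,0],"gripper": 5}]}}

```text
time_s: 27.8
eef_pos: [427.4, -248.6, 80.3]
ee_rot: [-0.0, 0.995, -0.095, -0.0]
force: [-2.0, 2.4, 7.7]
grip_width: 0.669
grip_force: 33.5
```

Seated. Releasing, then rising straight up for a last look.

Emit:
{"method": "step_arm", "body": {"plan": [{"offset": [0,0,0],"rot": [0,0,0],"gripper": 6.3},{"offset": [0,0,0],"rot": [0,0,0],"gripper": 7},{"offset": [0,0,0],"rot": [0,0,0],"gripper": 7.2},{"offset": [0,0,-1],"rot": [0,0,0],"gripper": 7.2},{"offset": [0,0,-3],"rot": [0,0,0],"gripper": 7.2},{"offset": [0,0,-7],"rot": [0,0,0],"gripper": 8.5},{"offset": [-5,0,-11],"rot": [0,0,0],"gripper": 8.5},{"offset": [-8,0,-13],"rot": [0,0,0],"gripper": 8.5},{"offset": [-8,0,-13],"rot": [0,0,0],"gripper": 8.5},{"offset": [-8,0,-13],"rot": [0,0,0],"gripper": 8.5}]}}

```text
time_s: 28.8
eef_pos: [348.7, -233.7, 210.8]
ee_rot: [0.001, 0.995, -0.096, 0.001]
force: [-0.3, -0.4, -0.9]
grip_width: 0.99
grip_force: 0.0
```

Run:
```python
from m import *
w=snap('wrist'); t=snap('top'); P=cloud(t)
a=cv2.resize(w['color'][:260,150:550],(800,520)); b=cv2.resize(t['color'][120:270,180:460],(800,428))
cv2.imwrite('pics/fw.png',a[...,::-1]); cv2.imwrite('pics/ft.png',b[...,::-1])
m=(P[...,2]>75)&(abs(P[...,0]-613)<40)&(abs(P[...,1]+244)<40); print('knob',m.sum(),np.nanmedian(P[m],0))
```

```text
knob 92 [ 609.96500289 -242.25754287  101.19858198]
```

View pics/fw.png

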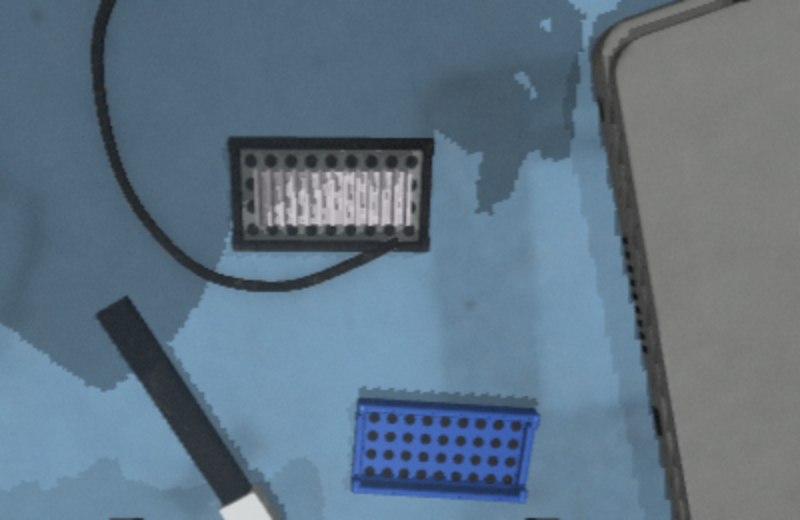

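View pics/ft.png

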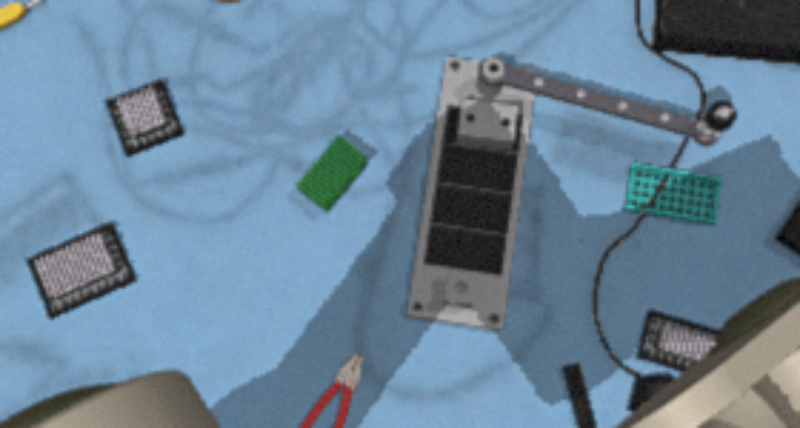

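All three modules lie inside their pockets (wide at (82,268), square at (145,115) and slim at (680,342) in the top crop). The dummy is in its nest at (488,122). The arm is swung out with the knob raised at (720,113). Handing in.

```bash
python3 -c "
from rig import *
print(finish_job())"
```

```text
the job is handed in; nothing more can be done
None
```

I handed the job in at about 29 s: the plunger is latched open, the clamp arm is swung out about 1.4 rad, all three modules lie in their matching trays, and the dummy block is still in its nest. The hand-in gave no verdict, so this rests on my final camera check.

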